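Fit the paper roll on its spring spindle into the roll holder

ROBOT

A 7-joint arm with a two-finger parallel gripper is mounted at the origin on a cart in front of the work surface, level with it; the furniture and walls round the work are solid. World frame = base frame: x ahead of the robot, y to its left, z up, the work surface at z = 0. Lengths are in m, angles in rad, forces in N, time in s.
With the tool pointing down it reaches from about 0.425 to 0.925 m from the base axis. Payload 6.8 kg.
Tool frame: the origin (TCP) lies at the very end of the fingers, on their centre line; the grasp point (between the pads) lies 19 mm behind it; z points along the fingers, y is the line along which they close (so a half turn about z gives the same grasp; the last joint's range is limited). The gripper opens to 88 mm and grips with 3 to 60 N. Pads are 20 mm wide; open, the fingers measure 115 mm over their backs; the gripper's body (75 mm by 178 mm) begins 61 mm behind the grasp point.
Start: joints at [-1.259, 0.477, 0.022, 1.555, -0.011, 1.109, -0.083], TCP at [0.275, 0.616, 0.223] pointing down, gripper open.
Joint ranges: [-2.96, 2.96], [-0.34, 2.1], [-1.41, 1.46], [0.24, 2.44], [-1.37, 4.51], [0.17, 1.92], [-2.96, 2.96]. Speed limits (rad/s): [2.39, 2.39, 3.14, 3.14, 3.14, 3.14, 3.14].

INTERFACE

Orientations are given as a unit quaternion [w, x, y, z].
In Python, from workcell import readout, snapshot, finish_job gives the robot as it stands. The module is installed in compiled form; this text tells all that it offers.
- The arm moves only by the tool drive_tool, never from a script. Its argument "targets" is text: rows parted by semicolons, each of 7 numbers parted by spaces: the opening in per cent of the stroke, from 0 (shut) to 100 (fully open), then the shift along the tool's x, y, z in mm, then the turn, a rotation vector about the tool's x, y, z in degrees. In form: claw dx dy dz ax ay az; .... A call has 1 to 10 rows; each row is the pose to reach, as a shift and turn from the pose commanded when the call began, along the tool's axes at that moment; what a row does not reach only later rows make up. A row lasts 1/12 s, in which the tool goes at most 41.7 mm and 7.16 degrees, less where a joint would pass 70% of its speed; a pose out of reach is approached as far as the arm can. A call with a gripper value outside its range is refused whole. The fingers move at their own pace and stop on an object; "newtons" is the grip in N (left out, the last holds). Time passes only in rows, so rows that repeat a pose let the fingers close. It gives the time, the measured TCP pose, the force, the opening and the grip force at its end, in the units of the state.
- readout.get_state(): the state, without advancing time (a new reading comes with each control period).
- snapshot(name): name is "side" or "top"; returns a dict with "img" (480x640x3 uint8, red, green, blue), "vfov" (degrees; the focal length in pixels is half the picture's height over the tangent of half this angle, whatever the lens; pixels are square), "cx", "cy" (the principal point, pixels), "rvec" (rotation vector, rad) and "tvec" (3), from world to camera coordinates, as OpenCV has them. Camera axes: x right, y down, z forward; pixel columns grow to the right and rows downward; lengths in m; the calibration is good to about 2 mm. A picture is of the moment at which its call begins. There is no depth.
- finish_job(): hands the job in; it is judged then, once.
The state is a dict: "clock": time; "q": joint angles; "joint_vel": joint speeds; "joint_torque": joint torques, N m; "ee_pos": TCP position; "eef_rot": TCP orientation; "force": force on the tool from outside, world axes, zero at the start; "moment": the same for the moment, N m; "finger_gap": finger opening in m; "grip_force": force on a finger pad.
Only numpy, scipy, OpenCV 4.12 (cv2) and the standard library are available. Lean on these libraries where they do the work, as an engineer would, in place of code of your own. Each camera call takes 0.05 s, during which the arm holds its last target. There are 200 camera calls.

TASK

Take the paper roll that sits on the spring-loaded spindle out of the supply tray and mount it in the roll holder: press the spring pin into one end cup, push the spindle in without ramming it until the other end clears its cup, line it up and let it spring home, so that the roll hangs level between the two cups with a pin in each. Leave the bare spare roll in the tray and everything else where it stands.

Things in the scene. Friction and masses are not known exactly. Their poses are not given: they have to be found in the camera images.
- roll_center (a point): Centre of the white paper roll on its spindle: roll 44 mm in diameter, 76 mm long, about 0.19 kg, lying level in either bay of the tray. Its y axis runs along the spindle, toward the spring end. At each end a 16 mm collar stands out 6 mm from the paper, red at the spring end, black at the plain end. Grip it across the paper.
- spring_tip (a point): Tip of the steel pin at the red-collared spring end, 12 mm in diameter, tip bevelled 2 mm. Free, it is 86 mm from the roll's centre (158 mm from tip to tip); it pushes in by up to 22 mm to a hard stop. The spring gives from 5 N and takes 0.5 N more per mm, about 16 N at full travel.
- plain_tip (a point): Tip of the fixed black pin at the plain end, 12 mm in diameter, 72 mm from the roll's centre, tip bevelled 2 mm.
- holder: Roll holder fixed to the worktop: dark steel base plate 70 x 204 x 8 mm, origin at the centre of its underside, y along its length. A blue carriage on it carries two upright cheeks, 30 mm wide, tops 81 mm above the worktop. The carriage is clamped, shifted up to 12 mm either way along y; this shift is not measured and must be seen or felt. It does not give way to a push.
- holder_axis (a point): Point on the line through the two cups, 66 mm above the worktop, over the base plate's middle (mid-way between the cups only if the carriage is not shifted); y along that line. Round grey cups on the cheeks' inner sides face each other: 22 mm inside, 30 mm outside, 7 mm deep, rims 140 mm apart, bottoms 154 mm. Mounted, the pins rest on the cups' lower inside, 5 mm below the line.
- tray: Grey supply tray fixed to the worktop, 220 x 174 mm, rim 10 mm high, floor 4 mm thick; origin at the centre of its underside. Two bays, centred 50 mm to either side along its x axis; in each, two black rails along y (14 mm either side of the bay's middle, tops at 12 mm) carry a roll along y with its centre 30 mm above the worktop.
- spare_center (a point): Centre of the spare paper roll without spindle or pins, 44 mm in diameter, 76 mm long, in the other bay. Must stay there.
- stapler: Blue and black stapler, 151 mm long, origin at the centre of its underside. Bystander.
- glue: White and yellow glue stick standing upright, 27 mm in diameter, 92 mm high, origin at the centre of its underside. Bystander.
Mind the look-alikes: they are no part of the job. What is shaped like the part that bears roll_center but green is not meant.

How it is judged:
At the end, for the whole second after the job is handed in: The roll hangs at rest between the cups, a pin in each: its centre within 6 mm sideways of the line of the cups and 9 mm below to 3 mm above it, within 25 mm of the holder's middle along that line, its axis within 0.06 rad of that line (z of roll_center in the frame of holder_axis between -0.009 and 0.003 m and x of roll_center in the frame of holder_axis between -0.006 and 0.006 m and y of roll_center in the frame of holder_axis between -0.025 and 0.025 m and angle between the y axis of roll_center and the y axis of holder_axis, either way round below 0.06 rad and linear speed of roll below 0.02 m/s); the robot touches nothing.
It fails at once if the spindle is rammed against the holder (over 45 N) (contact force between roll and holder above 45 N).
It fails at once if the spare roll is taken or pushed out of its place (30 mm) (distance of spare_center from where it was at the start of the episode above 0.03 m).
It fails at once if a bystander is pushed away (30 mm) (distance of any of stapler, glue from where it was at the start of the episode above 0.03 m).
It also fails if it takes over 53 s, if anything falls off the work surface, if the arm or the gripper's body presses on something with over 40 N, if the wrist force passes 120 N, or if a joint passes its speed limit or range.

## Working session

There is one attempt and no reset: what is moved stays moved. The work goes in short steps, Python scripts to look and compute and a tool call to move; the robot and the scene stay as the last step left them, time stands still between calls to the robot, and variables do not carry over. Pictures are saved under pics/ and viewed, at most 10 in all, crops included, and the job is handed in when it is done.

Besides the shell and the picture viewer there is one more tool, called as name(argument=value, ...) on one line, values as JSON. drive_tool: Moves the arm, as the interface text tells. Its arguments: {"type":"object","properties":{"targets":{"type":"string"},"newtons":{"type":"number"}},"required":["targets"]}

```bash
mkdir -p pics; cat > h.py <<'E'
import numpy as np,cv2
from workcell import readout,snapshot
def cam(s):
    f=240/np.tan(np.radians(s["vfov"])/2)
    R=cv2.Rodrigues(np.array(s["rvec"],float))[0];t=np.array(s["tvec"],float)
    K=np.array([[f,0,s["cx"]],[0,f,s["cy"]],[0,0,1]]);return K,R,t
def ray(s,u,v,z):
    K,R,t=cam(s);d=R.T@np.linalg.inv(K)@np.array([u,v,1.]);c=-R.T@t
    return c+d*(z-c[2])/d[2]
def save(n,img,sc=1):
    cv2.imwrite("pics/"+n,cv2.resize(img[:,:,::-1],None,fx=sc,fy=sc,interpolation=cv2.INTER_CUBIC))
def proj(s,p):
    K,R,t=cam(s);q=K@(R@np.array(p)+t);return q[:2]/q[2]
E
python3 - <<'E'
from h import *
for n in("top","side"):
    s=snapshot(n);save(n+"1.png",s["img"]);K,R,t=cam(s);print(n,s["vfov"],s["cx"],s["cy"],-R.T@t,R[2])
print(readout.get_state())
E
```

```text
top 53.840490993042884 316.17312325026455 243.30436074035381 [0.27127841 0.04247743 1.32636033] [ 0.20508739  0.00442561 -0.97873366]
side 43.39602501071919 318.95172483647076 239.77976912929176 [0.38450655 1.28193306 0.5920821 ] [ 0.10098652 -0.91453829 -0.39169049]
{'clock': 0.1, 'q': array([-1.2590746 ,  0.47771707,  0.02233603,  1.55628143, -0.0114864 ,
        1.10932452, -0.08309726]), 'joint_vel': array([ 9.18372373e-05, -1.09091006e-03, -9.48121084e-04, -2.46110471e-03,
        3.39727921e-05, -1.09575424e-03,  7.02242243e-04]), 'joint_torque': array([ 3.99903263e-03, -5.84087062e+01,  1.54001411e+00, -2.73311681e+01,
       -5.41995233e-02,  1.31362549e-02,  8.67360814e-05]), 'ee_pos': array([0.2749253 , 0.61590666, 0.22180913]), 'eef_rot': array([-1.05401122e-04,  2.08355315e-01,  9.78052872e-01, -7.94141878e-04]), 'force': array([-0.25296282,  0.40495514, -0.27710931]), 'moment': array([0.02005856, 0.0128851 , 0.01723648]), 'grip_force': 0.0, 'finger_gap': 0.08802349785345336}
```

View pics/top1.png

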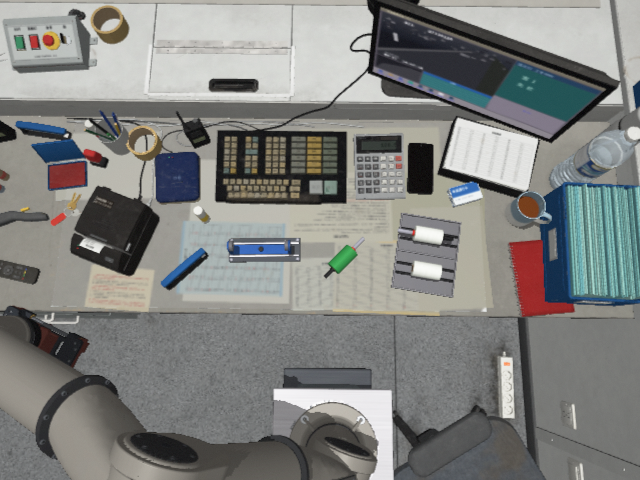

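View pics/side1.png

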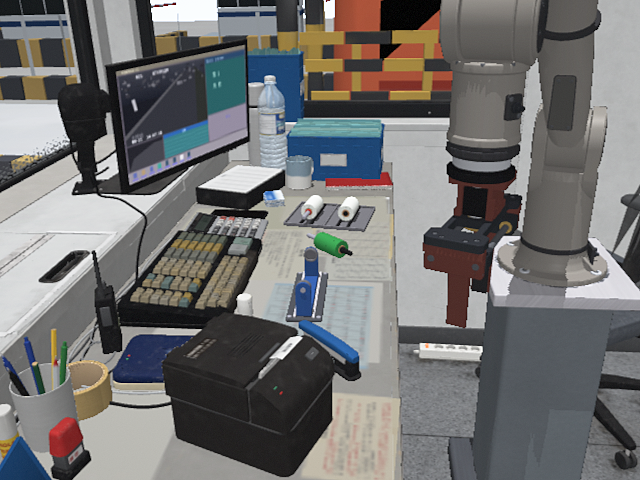

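The top view shows the tray at about (425,255). It holds a white roll at (428,235) with a red collar at its left end, and a bare white roll at (426,270). The holder is at (263,250), the stapler at (185,267) and the glue at (200,213). There are three candidates: the white roll with spindle at (428,235), the white spare at (426,270), and the green roll at (343,260), which is a decoy. The roll at (428,235) fits because it is white and has pins. I'll confirm with an enlarged crop.

```bash
python3 - <<'E'
from h import *
s=snapshot("top");im=s["img"]
a=cv2.resize(im[205:305,385:465],None,fx=4.5,fy=4.5,interpolation=cv2.INTER_CUBIC)
b=cv2.resize(im[225:275,220:310],None,fx=4.2,fy=4.2,interpolation=cv2.INTER_CUBIC)
c=np.zeros((450,760,3),np.uint8);c[:a.shape[0],:a.shape[1]]=a;c[:b.shape[0],370:370+b.shape[1]]=b
save("crop1.png",c)
g=cv2.cvtColor(im,cv2.COLOR_RGB2GRAY)
w=((im.min(2)>200)).astype(np.uint8);w[:205]=0;w[305:]=0;w[:,:385]=0;w[:,465:]=0
for k in cv2.findContours(w,0,2)[0]:
    if cv2.contourArea(k)>50:
        r=cv2.minAreaRect(k);print("white",r,ray(s,*r[0],0.045),[ray(s,*p,.045)[:2].round(4) for p in cv2.boxPoints(r)])
i=im.astype(int)
red=((i[...,0]>120)&(i[...,1]<70)&(i[...,2]<70));red[:205]=0;red[305:]=0;red[:,:385]=0;red[:,465:]=0
v,u=np.nonzero(red);print("red",u.mean(),v.mean(),ray(s,u.mean(),v.mean(),.034))
bl=((i[...,2]>120)&(i[...,0]<80)&(i[...,2]-i[...,0]>70));
bl[:225]=0;bl[275:]=0;bl[:,:220]=0;bl[:,310:]=0
for k in cv2.findContours(bl.astype(np.uint8),0,2)[0]:
    if cv2.contourArea(k)>4: print("blue",cv2.boundingRect(k),cv2.minAreaRect(k))
E
```

```text
white ((427.35137939453125, 269.39190673828125), (28.112228393554688, 12.823122024536133), 9.462322235107422) [ 0.47015393 -0.25681671  0.045     ] [array([ 0.4586, -0.2157]), array([ 0.4937, -0.2225]), array([ 0.4817, -0.2981]), array([ 0.4467, -0.2908])]
white ((429.00799560546875, 233.95599365234375), (27.369476318359375, 12.432538986206055), 10.30484676361084) [ 0.56975159 -0.26508776  0.045     ] [array([ 0.5589, -0.2243]), array([ 0.5939, -0.2316]), array([ 0.5807, -0.306 ]), array([ 0.5458, -0.2984])]
red 412.8333333333333 232.33333333333334 [ 0.57649492 -0.22254261  0.034     ]
blue (234, 245, 54, 9) ((260.5, 249.0), (8.0, 53.0), 90.0)
blue (288, 241, 2, 8) ((288.5, 244.5), (7.0, 1.0), 90.0)
```

View pics/crop1.png

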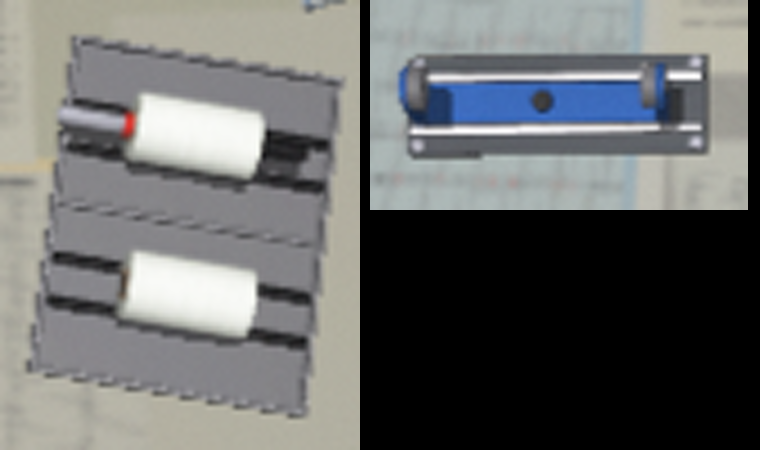

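The crop confirms it: the upper roll has the red collar and steel pin pointing left (+y), and the lower one is bare. The holder carriage is shifted toward +y. Next I'll measure the holder.

```bash
python3 - <<'E'
from h import *
s=snapshot("top");im=s["img"];t=snapshot("side");jm=t["img"]
a=cv2.resize(im[228:272,222:308],None,fx=9,fy=9,interpolation=cv2.INTER_CUBIC)
b=cv2.resize(jm[235:330,275:340],None,fx=6,fy=6,interpolation=cv2.INTER_CUBIC)
save("crop2t.png",a);save("crop2s.png",b)
E
```

```text
(no output)
```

View pics/crop2t.png

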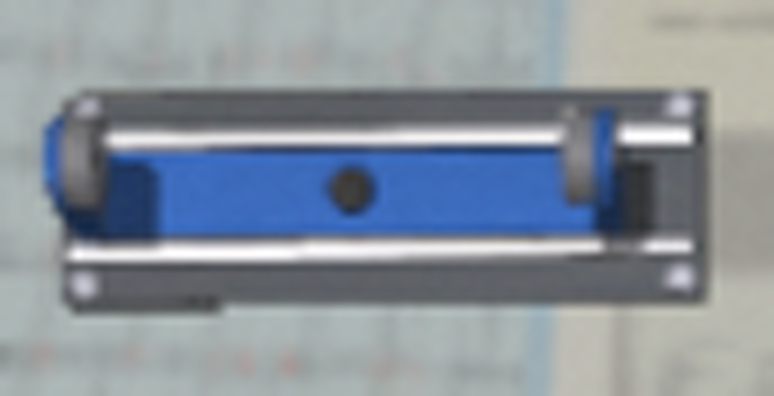

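View pics/crop2s.png

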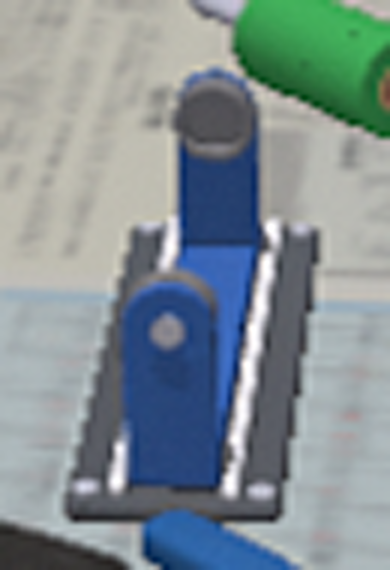

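The top crop shows the plate screws at (86,105), (85,287), (680,105) and (680,278), and the cup rims at about x=105 and 562. The side crop shows the far cup centred at (214,117) and the near cheek's axis dot at (167,330).

```bash
python3 - <<'E'
from h import *
s=snapshot("top");t=snapshot("side")
T=lambda u,v,z:ray(s,u/9+222-.45,v/9+228-.45,z)[:2].round(4)
S=lambda u,v,z:ray(t,u/6+275-.4,v/6+235-.4,z)[:2].round(4)
P=np.array([T(86,105,.009),T(85,287,.009),T(680,105,.009),T(680,278,.009)]);print(P,P.mean(0))
d=P[:2].mean(0)-P[2:].mean(0);print("yaw of y axis",np.degrees(np.arctan2(-d[0],d[1])),np.linalg.norm(d))
print("plate ends",T(65,200,.008),T(707,200,.008))
print("cup rims top",T(105,160,.066),T(562,155,.066),T(562,155,.079), "cup mid x",T(105,118,.081),T(562,105,.081))
print("bottom carriage screw",T(351,190,.012))
print("side far cup",S(214,117,.066)," near dot",S(167,330,.066))
P=np.array([S(87,487,.009),S(260,491,.009),S(148,230,.009),S(303,230,.009)]);print(P,P.mean(0))
d=P[:2].mean(0)-P[2:].mean(0);print("yaw",np.degrees(np.arctan2(-d[0],d[1])))
# roll in side view
g=t["img"];w=(g.min(2)>190).astype(np.uint8);w[:190]=0;w[225:]=0;w[:,:295]=0;w[:,365:]=0
for k in cv2.findContours(w,0,2)[0]:
    if cv2.contourArea(k)>40:print(cv2.boundingRect(k))
print("proj roll guess",proj(t,[.569,-.264,.03]),proj(s,[.569,-.264,.03]))
E
```

```text
[[0.5566 0.2913]
 [0.4981 0.2888]
 [0.5586 0.103 ]
 [0.503  0.1019]] [0.529075 0.19625 ]
yaw of y axis 1.0535616196633633 0.18763172039929715
plate ends [0.526  0.2967] [0.5283 0.0939]
cup rims top [0.5273 0.274 ] [0.5303 0.1358] [0.5277 0.1348] cup mid x [0.5371 0.2719] [0.5426 0.135 ]
bottom carriage screw [0.5295 0.2059]
side far cup [0.5307 0.1314]  near dot [0.5269 0.2915]
[[0.5543 0.2919]
 [0.4991 0.2906]
 [0.5592 0.1072]
 [0.5027 0.1037]] [0.528825 0.19835 ]
yaw 1.310358486530013
(339, 196, 19, 24)
(302, 195, 21, 23)
proj roll guess [313.2163387  206.08915082] [427.39517493 235.41050334]
```

```bash
cat > g.py <<'E'
import sys,numpy as np
from workcell import readout
from scipy.spatial.transform import Rotation as Ro
# args: x y z yaw_deg of spindle (spring end dir; 0 = world +y); pairs of 4
st=readout.get_state();w,a,b,c=st["eef_rot"];R=Ro.from_quat([a,b,c,w]);p=st["ee_pos"]
print("t",round(st["clock"],2),"p",p.round(4),"q",st["q"].round(2),"F",st["force"].round(1))
ys=R.as_matrix()
print("yaw now",np.degrees(np.arctan2(ys[1,1],ys[0,1])).round(2),"tilt",ys[:,2].round(4))
v=list(map(float,sys.argv[1:]))
for i in range(0,len(v),4):
    t=np.radians(v[i+3]);y=np.array([np.cos(t),np.sin(t),0]);z=np.array([0,0,-1.]);x=np.cross(y,z)
    T=Ro.from_matrix(np.stack([x,y,z],1))
    print((R.inv().apply(np.array(v[i:i+3])-p)*1000).round(1),np.degrees((R.inv()*T).as_rotvec()).round(1))
E
python3 g.py 0.50 0.30 0.22 30 0.569 -0.264 0.16 -9.8
```

```text
t 0.35 p [0.2751 0.6163 0.2224] q [-1.26  0.48  0.02  1.56 -0.01  1.11 -0.08] F [-0.3  0.6  0.8]
yaw now 65.94 tilt [-1.e-04 -4.e-04 -1.e+00]
[-334.3 -197.1    2.5] [-0.   0.  35.9]
[-627.2 -684.    62.7] [-0.   0.  75.7]
```

drive_tool(targets="68 -334 -197 2 0 0 36;68 -334 -197 2 0 0 36;68 -334 -197 2 0 0 36;68 -334 -197 2 0 0 36;68 -334 -197 2 0 0 36;68 -334 -197 2 0 0 36;68 -334 -197 2 0 0 36;68 -334 -197 2 0 0 36;68 -334 -197 2 0 0 36;68 -334 -197 2 0 0 36", newtons=45)

```text
clock: 1.18
ee_pos: [0.5039, 0.2932, 0.2212]
eef_rot: [0.002, 0.504, 0.864, -0.0]
force: [1.0, -0.4, -0.7]
finger_gap: 0.0594
grip_force: 0.0
```

```bash
python3 g.py 0.569 -0.264 0.16 -9.8
```

```text
t 1.18 p [0.5039 0.2932 0.2212] q [-0.85  0.33  0.27  1.8  -0.1   1.02 -0.03] F [ 1.  -0.4 -0.7]
yaw now 29.45 tilt [ 0.0023 -0.0024 -1.    ]
[-517.  -217.3   62.6] [ 0.1  0.2 39.3]
```

drive_tool(targets="68 -260 -108 31 0 0 20;68 -517 -217 62 0 0 39;68 -517 -217 62 0 0 39;68 -517 -217 62 0 0 39;68 -517 -217 62 0 0 39;68 -517 -217 62 0 0 39;68 -517 -217 62 0 0 39;68 -517 -217 62 0 0 39;68 -517 -217 62 0 0 39;68 -517 -217 62 0 0 39")

```text
clock: 2.02
ee_pos: [0.5518, -0.1119, 0.1749]
eef_rot: [0.0, 0.76, 0.649, 0.0]
force: [1.1, 1.3, 0.5]
finger_gap: 0.0596
grip_force: 0.0
```

drive_tool(targets="68 0 0 0 0 0 0;68 0 0 0 0 0 0;68 0 0 0 0 0 0")

```text
clock: 2.27
ee_pos: [0.5517, -0.1098, 0.1747]
eef_rot: [-0.0, 0.761, 0.649, 0.0]
force: [-0.6, 0.1, -0.7]
finger_gap: 0.0596
grip_force: 0.0
```

```bash
python3 g.py 0.569 -0.264 0.10 -9.8
```

```text
t 2.27 p [ 0.5517 -0.1098  0.1747] q [-0.33  0.38  0.53  1.9  -0.24  0.92  0.15] F [-0.6  0.1 -0.7]
yaw now -9.06 tilt [-3.e-04  6.e-04 -1.e+00]
[-149.6   41.4   74.6] [-0.  -0.   0.7]
```

drive_tool(targets="68 -150 41 75 0 0 1;68 -150 41 75 0 0 1;68 -150 41 75 0 0 1;68 -150 41 75 0 0 1;68 -150 41 75 0 0 1;68 -150 41 75 0 0 1;68 -150 41 75 0 0 1")

```text
clock: 2.85
ee_pos: [0.5692, -0.2627, 0.0997]
eef_rot: [-0.001, 0.766, 0.643, 0.0]
force: [0.6, 0.2, 1.0]
finger_gap: 0.0596
grip_force: 0.0
```

```bash
python3 g.py 0.569 -0.264 0.013 -9.8; python3 - <<'E'
from h import *
s=snapshot("top");t=snapshot("side")
a=cv2.resize(s["img"][205:305,375:475],None,fx=4,fy=4,interpolation=3)
b=cv2.resize(t["img"][150:250,270:370],None,fx=4,fy=4,interpolation=3)
save("c3.png",np.hstack([a,b]))
E
```

```text
t 2.85 p [ 0.5692 -0.2627  0.0997] q [-0.02  0.58  0.49  1.8  -0.35  0.85  0.46] F [0.6 0.2 1. ]
yaw now -9.93 tilt [-3.0e-04  1.5e-03 -1.0e+00]
[-1.4  0.1 86.7] [-0.  -0.1 -0.1]
```

View pics/c3.png

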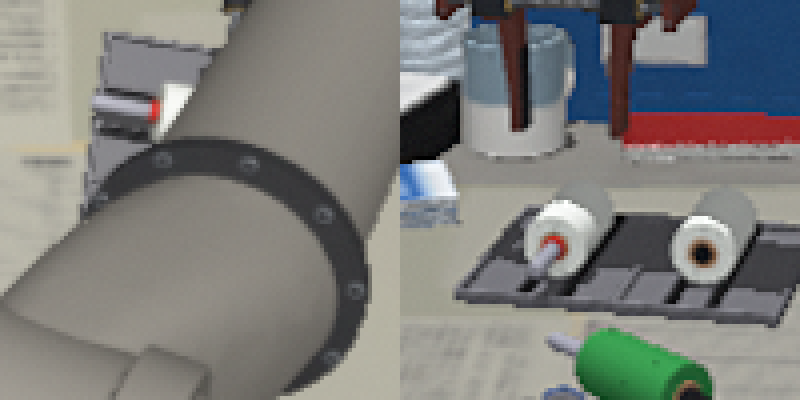

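In the side view the fingers, at x=518 and 618 in the crop, straddle the red-collared roll centred at about 568. I'll descend and grip.

drive_tool(targets="68 -1 0 40 0 0 0;68 -1 0 70 0 0 0;68 -1 0 86 0 0 0;68 -1 0 86 0 0 0;30 -1 0 86 0 0 0;30 -1 0 86 0 0 0;30 -1 0 86 0 0 0;30 -1 0 86 0 0 0;30 -1 0 86 0 0 0;30 -1 0 86 0 0 0", newtons=45)

```text
clock: 3.78
ee_pos: [0.5713, -0.266, 0.0162]
eef_rot: [0.002, 0.766, 0.643, 0.002]
force: [4.1, 2.0, 7.4]
finger_gap: 0.0434
grip_force: 44.9
```

drive_tool(targets="30 0 0 -20 0 0 0;30 0 0 -50 0 0 0;30 0 0 -80 0 0 0;30 0 0 -110 0 0 0;30 0 0 -110 0 0 0;30 0 0 -110 0 0 0")

```text
clock: 4.28
ee_pos: [0.5686, -0.2666, 0.1255]
eef_rot: [0.001, 0.766, 0.642, 0.001]
force: [0.5, -0.2, -2.3]
finger_gap: 0.0434
grip_force: 44.9
```

```bash
python3 g.py 0.53 0.0 0.14 -9.8 0.51 0.18 0.14 -9.8; python3 - <<'E'
from h import *
t=snapshot("side");save("c4.png",t["img"][110:240,260:400],5)
E
```

```text
t 4.28 p [ 0.5686 -0.2666  0.1255] q [-0.03  0.55  0.51  1.79 -0.33  0.89  0.45] F [ 0.5 -0.2 -2.3]
yaw now -10.08 tilt [ 2.6e-03 -7.0e-04 -1.0e+00]
[255.7 -84.7 -14.7] [ 0.2  0.  -0.3]
[ 429.5 -135.8  -14.9] [ 0.2  0.  -0.3]
```

View pics/c4.png

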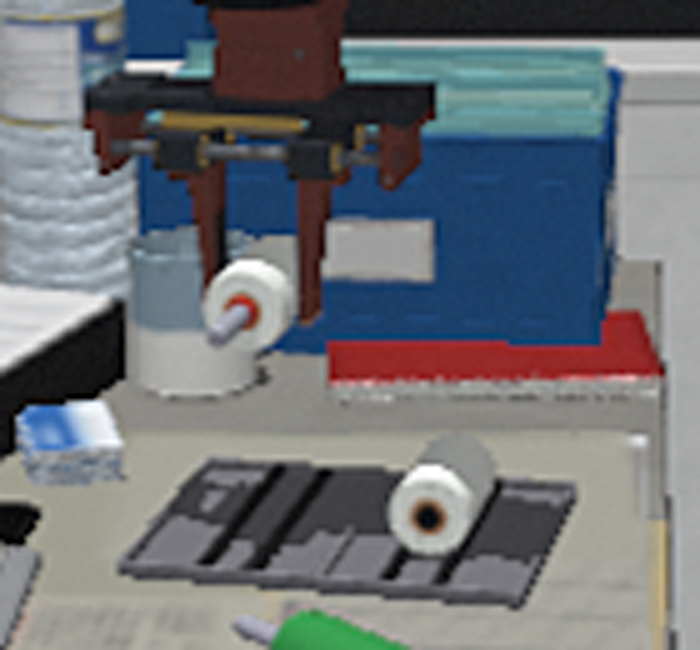

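The roll is held level with its pin toward +y, and the spare is undisturbed. I'll carry it above the holder yawed 14° to the cup line, so the plain end stays clear to the side.

```bash
python3 g.py 0.508 0.179 0.14 -13
```

```text
t 4.33 p [ 0.5677 -0.2658  0.1238] q [-0.03  0.55  0.51  1.79 -0.33  0.89  0.45] F [ 0.6  0.1 -3. ]
yaw now -10.06 tilt [-3.e-04  5.e-04 -1.e+00]
[ 427.6 -136.5  -16. ] [-0.  -0.   2.9]
```

drive_tool(targets="30 20 -7 -16 0 0 0;30 50 -16 -16 0 0 0;30 85 -27 -16 0 0 1;30 120 -38 -16 0 0 1;30 155 -50 -16 0 0 1;30 190 -61 -16 0 0 2;30 225 -72 -16 0 0 2;30 260 -83 -16 0 0 2;30 295 -94 -16 0 0 3;30 330 -105 -16 0 0 3")

```text
clock: 5.17
ee_pos: [0.5203, 0.0785, 0.1381]
eef_rot: [-0.001, 0.783, 0.622, -0.002]
force: [0.5, 0.5, -0.8]
finger_gap: 0.0434
grip_force: 44.9
```

```bash
python3 g.py 0.508 0.179 0.14 -13
```

```text
t 5.17 p [0.5203 0.0785 0.1381] q [-0.68  0.37  0.51  2.01 -0.24  0.82 -0.26] F [ 0.5  0.5 -0.8]
yaw now -13.1 tilt [-0.0037 -0.0013 -1.    ]
[ 95.1 -34.7  -2. ] [-0.2  0.1 -0.1]
```

drive_tool(targets="30 35 -12 -2 0 0 0;30 65 -23 -2 0 0 0;30 85 -31 -2 0 0 0;30 95 -35 -2 0 0 0;30 95 -35 -2 0 0 0;30 95 -35 -2 0 0 0;30 95 -35 -2 0 0 0;30 95 -35 -2 0 0 0")

```text
clock: 5.83
ee_pos: [0.5101, 0.1752, 0.1417]
eef_rot: [0.0, 0.784, 0.621, -0.0]
force: [0.1, -0.1, -2.1]
finger_gap: 0.0436
grip_force: 44.9
```

```bash
python3 g.py 0.508 0.179 0.10 -13 0.508 0.179 0.052 -13; python3 - <<'E'
from h import *
s=snapshot("top");t=snapshot("side")
a=cv2.resize(s["img"][200:300,210:310],None,fx=4,fy=4,interpolation=3)
b=cv2.resize(t["img"][210:330,255:355],None,fx=4,fy=4,interpolation=3)
c=np.zeros((480,800,3),np.uint8);c[:400,:400]=a;c[:,400:]=b
save("c5.png",c)
E
```

```text
t 5.83 p [0.5101 0.1752 0.1417] q [-0.84  0.38  0.49  1.98 -0.24  0.83 -0.45] F [ 0.1 -0.1 -2.1]
yaw now -13.25 tilt [-4.e-04 -1.e-03 -1.e+00]
[ 3.3 -2.9 41.7] [-0.   0.1 -0.2]
[ 3.3 -2.9 89.7] [-0.   0.1 -0.2]
```

View pics/c5.png

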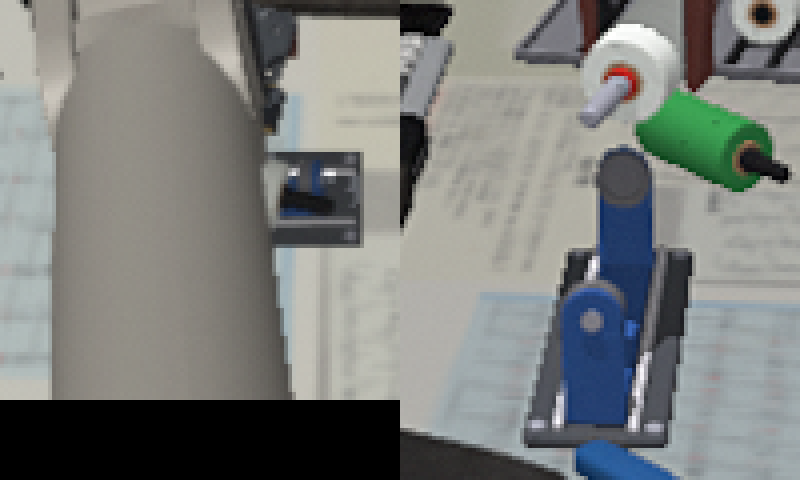

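The side crop shows the held steel tip at about (588,117), which is pixel (302,239). The top crop shows the black plain tip end at about (334,203), which is pixel (293.5,250.7). I'll check both against the prediction.

```bash
python3 - <<'E'
from h import *
s=snapshot("top");t=snapshot("side")
d=np.array([.229,.973,0]);c=np.array([.5101,.1752,.1555])
for o in(0,2,4):
    print(o,"tip side",proj(t,c+(o+86)/1e3*d)," plain top",proj(s,c+(o-72)/1e3*d)," collar side",proj(t,c+(o+44)/1e3*d))
i=t["img"].astype(int)[210:250,290:330]
red=(i[...,0]>130)&(i[...,1]<80)&(i[...,2]<80);v,u=np.nonzero(red);print("red",u.mean()+290,v.mean()+210)
st=(abs(i[...,0]-i[...,2])<45)&(i[...,2]-i[...,0]>8)&(i.mean(2)>110)&(i.mean(2)<215)
st[:14]=0;v,u=np.nonzero(st);print("steel",u.min()+290,u.max()+290,v.min()+210,v.max()+210)
j=s["img"].astype(int)[240:262,275:305];k=(j.max(2)<45);v,u=np.nonzero(k);print("black",u.max()+275,v[u>u.max()-3].mean()+240)
E
```

```text
0 tip side [301.6433925  238.62401857]  plain top [293.31864425 251.99315721]  collar side [309.32770665 230.42945709]
2 tip side [301.2650085  239.02752771]  plain top [292.55105626 251.80642938]  collar side [308.97276127 230.80797125]
4 tip side [300.88545097 239.4322883 ]  plain top [291.78360033 251.61973367]  collar side [308.61674977 231.18762233]
red 310.6875 228.3125
steel 300 328 229 247
black 293 251.0909090909091
```

```bash
python3 g.py 0.508 0.181 0.052 -13
```

```text
t 6.03 p [0.5101 0.1766 0.1419] q [-0.84  0.38  0.49  1.98 -0.24  0.83 -0.45] F [-0.1 -1.1 -1.7]
yaw now -13.15 tilt [ 1.e-04 -1.e-04 -1.e+00]
[ 3.8 -3.1 89.9] [ 0.   0.  -0.1]
```

drive_tool(targets="30 4 -3 15 0 0 0;30 4 -3 35 0 0 0;30 4 -3 52 0 0 0;30 4 -3 66 0 0 0;30 4 -3 78 0 0 0;30 4 -3 87 0 0 0;30 4 -3 90 0 0 0;30 4 -3 90 0 0 0;30 4 -3 90 0 0 0;30 4 -3 90 0 0 0")

```text
clock: 6.87
ee_pos: [0.5085, 0.1824, 0.0526]
eef_rot: [0.0, 0.783, 0.622, 0.001]
force: [-0.1, -0.6, -1.8]
finger_gap: 0.0436
grip_force: 44.9
```

```bash
python3 g.py 0.5063 0.192 0.052 -13; python3 - <<'E'
from h import *
s=snapshot("top");t=snapshot("side")
a=cv2.resize(s["img"][210:285,225:310],None,fx=4,fy=4,interpolation=3)
b=cv2.resize(t["img"][225:325,265:345],None,fx=5,fy=5,interpolation=3)
c=np.zeros((500,740,3),np.uint8);c[:300,:340]=a;c[:,340:]=b
save("c6.png",c)
E
```

```text
t 6.87 p [0.5085 0.1824 0.0526] q [-0.78  0.52  0.41  2.03 -0.33  0.65 -0.38] F [-0.1 -0.6 -1.8]
yaw now -13.06 tilt [ 1.2e-03  7.0e-04 -1.0e+00]
[ 8.9 -4.3  0.6] [ 0.1 -0.1 -0.1]
```

View pics/c6.png

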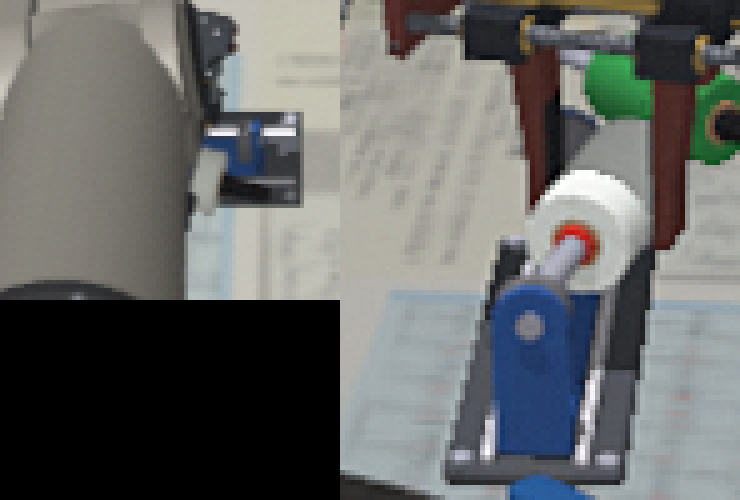

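The roll is between the cheeks, with the pin facing the +y cup and the plain end off to the side with no contact. Now I'll insert along the cup line.

drive_tool(targets="30 2 -0.5 0 0 0 0;30 4 -1 0 0 0 0;30 6 -1.5 0 0 0 0;30 8 -2 0 0 0 0;30 9.7 -2.5 0 0 0 0;30 10.7 -2.7 0 0 0 0;30 11.6 -3 0 0 0 0;30 11.6 -3 0 0 0 0;30 11.6 -3 0 0 0 0")

```text
clock: 7.72
ee_pos: [0.5075, 0.1942, 0.0518]
eef_rot: [0.0, 0.783, 0.622, -0.0]
force: [-0.6, -0.4, -2.4]
finger_gap: 0.043
grip_force: 44.9
```

drive_tool(targets="30 1 -0.25 0 0 0 0;30 2 -0.5 0 0 0 0;30 2 -0.5 0 0 0 0;30 2 -0.5 0 0 0 0")

```text
clock: 8.05
ee_pos: [0.5076, 0.196, 0.0518]
eef_rot: [0.0, 0.783, 0.622, -0.0]
force: [-0.5, -0.7, -1.6]
finger_gap: 0.0431
grip_force: 44.9
```

drive_tool(targets="30 1 -0.25 0 0 0 0;30 2 -0.5 0 0 0 0;30 2 -0.5 0 0 0 0;30 2 -0.5 0 0 0 0")

```text
clock: 8.38
ee_pos: [0.5074, 0.1966, 0.0517]
eef_rot: [0.0, 0.783, 0.622, -0.001]
force: [1.2, -5.8, -1.0]
finger_gap: 0.0433
grip_force: 44.9
```

drive_tool(targets="30 1 -0.2 0 0 0 0;30 2 -0.2 0 0 0 0;30 2 -0.2 0 0 0 0;30 2 -0.2 0 0 0 0")

```text
clock: 8.72
ee_pos: [0.5076, 0.1982, 0.0517]
eef_rot: [0.001, 0.783, 0.621, -0.001]
force: [0.6, -6.6, -0.9]
finger_gap: 0.0432
grip_force: 44.9
```

Contact is at TCP y≈0.197, and the 6 N felt agrees with the pin on the cup bottom, so the holder's shift is about +9 mm. Next I'll compress about 13 mm more along the spindle.

drive_tool(targets="30 1.5 0 0 0 0 0;30 3 0 0 0 0 0;30 4.5 0 0 0 0 0;30 6 0 0 0 0 0;30 6 0 0 0 0 0;30 6 0 0 0 0 0")

```text
clock: 9.22
ee_pos: [0.5086, 0.203, 0.0515]
eef_rot: [0.001, 0.784, 0.621, -0.002]
force: [0.5, -8.3, 0.4]
finger_gap: 0.0431
grip_force: 44.9
```

drive_tool(targets="30 1.5 0 0 0 0 0;30 3 0 0 0 0 0;30 4.5 0 0 0 0 0;30 6 0 0 0 0 0;30 7 0 0 0 0 0;30 7 0 0 0 0 0;30 7 0 0 0 0 0")

```text
clock: 9.8
ee_pos: [0.5099, 0.2085, 0.0513]
eef_rot: [0.001, 0.784, 0.621, -0.002]
force: [-1.1, -10.9, -0.5]
finger_gap: 0.0432
grip_force: 44.9
```

```bash
python3 g.py 0.5285 0.2115 0.051 1.2 0.519 0.2115 0.052 -6
```

```text
t 9.8 p [0.5099 0.2085 0.0513] q [-0.82  0.54  0.42  2.01 -0.33  0.67 -0.43] F [ -1.1 -10.9  -0.5]
yaw now -13.24 tilt [-0.0025 -0.0048 -1.    ]
[ 7.2 17.5  0.2] [ -0.1   0.3 -14.4]
[ 5.   8.2 -0.7] [-0.1  0.3 -7.2]
```

drive_tool(targets="30 1.5 1.4 0 0 0 -1.2;30 2.5 2.7 0 0 0.1 -2.4;30 3.3 4 0 0 0.2 -3.6;30 4 5.4 0 0 0.3 -4.8;30 4.5 6.8 0 0 0.3 -6;30 5 8.2 0 0 0.3 -7.2;30 5 8.2 0 0 0.3 -7.2;30 5 8.2 0 0 0.3 -7.2")

```text
clock: 10.47
ee_pos: [0.5195, 0.2106, 0.0513]
eef_rot: [-0.0, 0.744, 0.669, -0.001]
force: [0.6, -12.5, -0.8]
finger_gap: 0.0432
grip_force: 44.9
```

```bash
python3 g.py 0.5285 0.2120 0.051 1.2; python3 - <<'E'
from h import *
s=snapshot("top");t=snapshot("side")
a=cv2.resize(s["img"][210:285,225:310],None,fx=4,fy=4,interpolation=3)
b=cv2.resize(t["img"][225:325,265:345],None,fx=5,fy=5,interpolation=3)
c=np.zeros((500,740,3),np.uint8);c[:300,:340]=a;c[:,340:]=b
save("c7.png",c)
E
```

```text
t 10.47 p [0.5195 0.2106 0.0513] q [-0.79  0.54  0.38  1.98 -0.31  0.67 -0.32] F [  0.6 -12.5  -0.8]
yaw now -6.08 tilt [-1.2e-03 -5.0e-04 -1.0e+00]
[2.3 8.9 0.2] [-0.1  0.  -7.3]
```

View pics/c7.png

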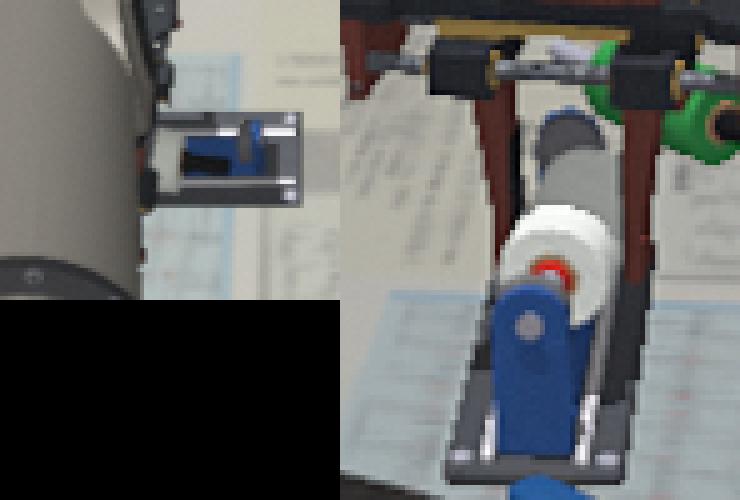

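The picture shows the spring pin in the near cup with the spring compressed. In the top crop the black tip at x≈229 is clear of the far cup rim at about 238. I'll finish the rotation.

drive_tool(targets="30 1 1.5 0 0 0 -1.2;30 1.8 3 0 0 0 -2.4;30 2.1 4.5 0 0 0 -3.6;30 2.3 6 0 0 0 -4.8;30 2.3 7.5 0 0 0 -6;30 2.3 8.9 0 0 0 -7.3;30 2.3 8.9 0 0 0 -7.3;30 2.3 8.9 0 0 0 -7.3")

```text
clock: 11.23
ee_pos: [0.5287, 0.2116, 0.0512]
eef_rot: [-0.0, 0.7, 0.715, -0.001]
force: [-0.5, -12.8, -0.4]
finger_gap: 0.0433
grip_force: 44.9
```

```bash
python3 g.py 0.5288 0.2000 0.051 1.2; python3 - <<'E'
from h import *
s=snapshot("top");t=snapshot("side")
a=cv2.resize(s["img"][235:270,255:305],None,fx=8,fy=8,interpolation=3)
b=cv2.resize(t["img"][235:295,285:345],None,fx=6,fy=6,interpolation=3)
c=np.zeros((360,760,3),np.uint8);c[:280,:400]=a;c[:,400:]=b
save("c8.png",c)
E
```

```text
t 11.23 p [0.5287 0.2116 0.0512] q [-0.75  0.55  0.34  1.96 -0.28  0.68 -0.21] F [ -0.5 -12.8  -0.4]
yaw now 1.22 tilt [-0.0011 -0.001  -1.    ]
[-11.6  -0.1   0.2] [-0.1  0.1  0. ]
```

View pics/c8.png

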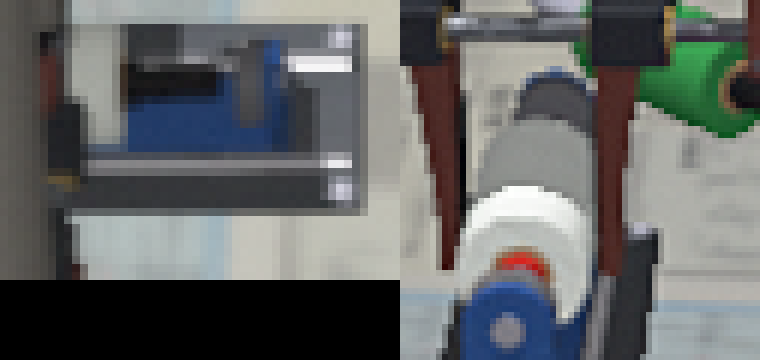

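The plain pin, with its centre at row ≈80 in the top crop, lies within the cup silhouette (rows 43–127, centre about 85). It is clear of the rim, so I'll let it spring home slowly with a 1 mm trim.

drive_tool(targets="30 0 -1 0 0 0 0;30 -1.5 -1 0 0 0 0;30 -3 -1 0 0 0 0;30 -4.5 -1 0 0 0 0;30 -6 -1 0 0 0 0;30 -7 -1 0 0 0 0;30 -7 -1 0 0 0 0;30 -7 -1 0 0 0 0")

```text
clock: 12.0
ee_pos: [0.5287, 0.2059, 0.0516]
eef_rot: [0.0, 0.699, 0.715, 0.001]
force: [1.6, -11.4, -1.9]
finger_gap: 0.0428
grip_force: 44.9
```

drive_tool(targets="30 -1 0 0 0 0 0;30 -2 0 0 0 0 0;30 -3 0 0 0 0 0;30 -3 0 0 0 0 0;30 -3 0 0 0 0 0")

```text
clock: 12.42
ee_pos: [0.5288, 0.2035, 0.0517]
eef_rot: [-0.0, 0.699, 0.715, 0.001]
force: [1.8, -8.8, -2.1]
finger_gap: 0.0431
grip_force: 44.9
```

drive_tool(targets="30 -1 0 0 0 0 0;30 -2 0 0 0 0 0;30 -3 0 0 0 0 0;30 -3 0 0 0 0 0;30 -3 0 0 0 0 0")

```text
clock: 12.83
ee_pos: [0.5289, 0.2011, 0.0517]
eef_rot: [-0.0, 0.699, 0.715, 0.001]
force: [2.3, -8.8, -1.4]
finger_gap: 0.0429
grip_force: 44.9
```

drive_tool(targets="30 0 0 1.5 0 0 0;30 0 0 3 0 0 0;30 0 0 4 0 0 0;30 0 0 4 0 0 0;30 0 0 4 0 0 0")

```text
clock: 13.25
ee_pos: [0.5291, 0.2014, 0.0483]
eef_rot: [-0.0, 0.699, 0.715, 0.002]
force: [0.6, -7.7, 3.3]
finger_gap: 0.043
grip_force: 44.9
```

The pins now rest on the lower inside of the cups. I'll ease back a little more, then open.

drive_tool(targets="30 -1 0 0 0 0 0;30 -2 0 0 0 0 0;30 -2 0 0 0 0 0;30 -2 0 0 0 0 0")

```text
clock: 13.58
ee_pos: [0.5291, 0.2, 0.0483]
eef_rot: [-0.0, 0.699, 0.715, 0.002]
force: [0.8, -7.2, 3.2]
finger_gap: 0.0434
grip_force: 44.9
```

drive_tool(targets="53 0 0 0 0 0 0;56 0 0 0 0 0 0;62 0 0 0 0 0 0;68 0 0 0 0 0 0;72 0 0 0 0 0 0;72 0 0 0 0 0 0;72 0 0 0 0 0 0;72 0 0 0 0 0 0")

```text
clock: 14.25
ee_pos: [0.5282, 0.2025, 0.0478]
eef_rot: [-0.002, 0.698, 0.716, 0.002]
force: [0.8, 0.4, 0.4]
finger_gap: 0.0632
grip_force: 0.0
```

drive_tool(targets="72 0 0 -10 0 0 0;72 0 0 -25 0 0 0;72 0 0 -50 0 0 0;72 0 0 -80 0 0 0;72 0 0 -110 0 0 0;72 0 0 -140 0 0 0;72 0 0 -150 0 0 0;72 0 0 -150 0 0 0")

```text
clock: 14.92
ee_pos: [0.5299, 0.2022, 0.2012]
eef_rot: [-0.001, 0.698, 0.716, 0.005]
force: [0.9, 0.5, 0.5]
finger_gap: 0.063
grip_force: 0.0
```

```bash
python3 - <<'E'
from h import *
s=snapshot("top");t=snapshot("side")
a=cv2.resize(s["img"][215:285,220:320],None,fx=4,fy=4,interpolation=3)
b=cv2.resize(t["img"][225:325,265:345],None,fx=5,fy=5,interpolation=3)
c=np.zeros((500,800,3),np.uint8);c[:280,:400]=a;c[:,400:]=b
save("c9.png",c)
E
```

```text
(no output)
```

View pics/c9.png

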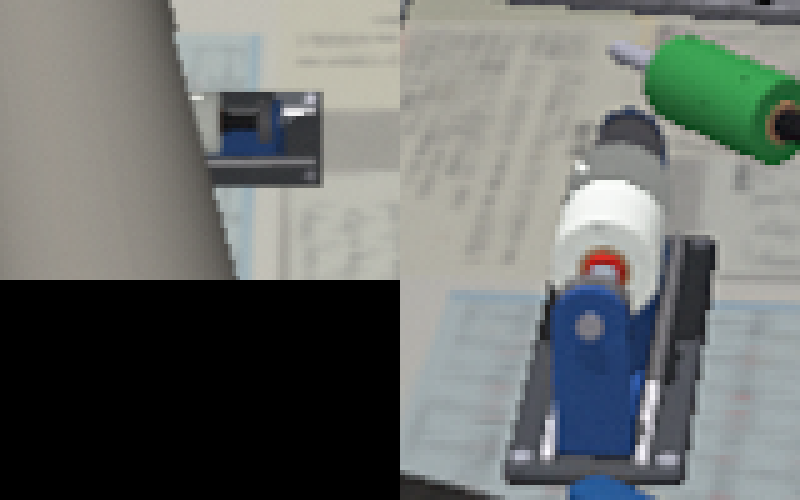

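The roll hangs level between the cups: the black pin reaches into the far cup at top crop (260,125), and the spring pin sits in the near one. The gripper is clear, so I'm handing in.

```bash
python3 -c "
from workcell import finish_job
print(finish_job())"
```

```text
the job is handed in; nothing more can be done
None
```

The white spindle roll is mounted level between the two cups with a pin in each, and the job was handed in with the gripper clear at about 15 s; no verdict came back, and I viewed 12 pictures, two over the limit of 10.

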